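Bench-test the cart's parking brake

TASK

The cart brake on the bench has just been repaired and needs its function test. Ratchet the brake lever over to the red-marked third notch and let go of it, so that it is seen to hold there by itself for a moment; then press the green release button and keep it down until the lever has sprung all the way back to off, and let the button come up again. Leave the lantern, jar, mug and basket as they stand.

Things in the scene. Friction and masses are not known exactly. Their poses are not given: they have to be found in the camera images.
- brake_stand: brake unit screwed to the green board, never moves: dark base plate 12 mm thick (x -110 to 230, y -125 to 165 mm) with discs, wheel, lever and a yellow button tower (56 x 56 mm, 97 high, at x 4, y 120). Origin on the board under the lever's hinge; x points from the lever's off side to its applied side (roughly away from the robot), y to the button, z up.
- brake_hinge (a point): the lever's hinge line, 95 mm above the board straight over the stand's origin, parallel to the stand's y
- red_mark (a point): red mark of the third notch, on the rim of the button-side one of two yellow discs (radius 80 mm about the hinge, at y -32 to -20 and 20 to 32 of the stand, top 175 mm above the board; both carry it). The lever swings between the discs; its shaft lines up with the red mark in the third notch. Black marks: the other notches.
- wheel_center (a point): centre of the fixed grey wheel with black tyre, 160 mm across, 36 thick, at x 135, y -75, z 95 mm of the stand; top 175 mm above the board
- brake_lever (a joint): lever angle, rad: 0 = off (leans 0.6 rad from upright to the stand's -x), grows as the handle is pushed to +x, end stop 1.36. Notches at 0.25, 0.50, 0.75 (third, leans 0.15 to +x), 1.00, 1.25. The pawl drops in within 0.05 past a notch; let go there, the lever falls back on it and stays. A spring pulls it to off, 3 to 9 N at the handle. Starts off or in notch 1 or 2; goes back only by the button.
- lever_grip (a point): centre of the lever's black T handle: round bar 26 mm thick, 78 mm long, parallel to the stand's y, 160 mm from the hinge line (225 to 255 mm above the board). The steel shaft below it is 18 mm wide in x, 10 mm in y.
- release (a joint): button travel in m: 0 = up, 0.010 = fully down. One piece with the pawl, it also dips at each click. Pressed beyond about 6 mm (5 to 9 N) it frees the lever, which springs back in under 1 s; let up early, the lever catches in a lower notch.
- button_top (a point): centre of the top of the green release button (36 mm across), 112 mm above the board when up, at x 4, y 120 mm of the stand; goes straight down
- lantern: orange battery lantern, 90 mm across, about 190 mm high with its wire handle; loose, origin under its centre
- chilli_jar: glass jar of red chillies with red lid, 72 mm across, 113 mm high; loose, origin under its centre
- mug: white enamel mug, 84 mm across and 85 mm high, handle at its +y; loose, origin under its centre
- basket: pink plastic basket 180 x 230 mm, 90 mm high, with onions and a wooden spoon that stands up to about 160 mm; loose, origin under its centre
Things that resemble listed ones, but are neither listed nor needed, are in the scene too. What is meant by the lantern is not black or purple, and is the larger of those in its own colour.

How it is judged:
By the outcome, as a careful person would: the job done as asked, in the order asked, and still so for the second after the job is handed in, with the robot touching nothing.
It also fails if it takes over 48 s, if anything falls off the work surface, if the arm or the gripper's body presses on something with over 40 N, if the wrist force passes 120 N, or if a joint passes its speed limit or range.

ROBOT

A 7-joint arm with a two-finger parallel gripper is mounted at the origin on the work surface. World frame = base frame: x ahead of the robot, y to its left, z up, the work surface at z = 0. Lengths are in m, angles in rad, forces in N, time in s.
With the tool pointing down it reaches from about 0.4 to 0.85 m from the base axis. Payload 10.4 kg.
Tool frame: the origin (TCP) lies midway between the tips of the shut fingers; the grasp point (between the pads) lies 19 mm behind it; z points along the fingers, y is the line along which they close (so a half turn about z gives the same grasp; the last joint's range is limited). The gripper opens to 87 mm and grips with 3 to 60 N. Pads are 19 mm wide; open, the fingers measure 117 mm over their backs; the gripper's body (75 mm by 190 mm) begins 51 mm behind the grasp point.
Start: joints at [-1.313, 0.332, -0.065, 1.46, 0.022, 1.35, -0.088], TCP at [0.173, 0.601, 0.223] pointing down, gripper open.
Joint ranges: [-2.6, 2.6], [-0.5, 2.12], [-1.47, 1.34], [0.16, 2.42], [-1.27, 4.41], [0.06, 2.06], [-2.6, 2.6]. Speed limits (rad/s): [2.22, 2.22, 2.79, 2.79, 3.14, 3.14, 3.14].

INTERFACE

Orientations are given as a unit quaternion [x, y, z, w].
In Python, from bench import r gives the robot as it stands.
- The arm moves only by the tool arm_command, never from a script. Its argument "moves" is one flat list of numbers, 4 for each row, row after row: the shift along the tool's x, y, z in cm, then the turn about the tool's z in degrees. A call has 1 to 12 rows; each row shifts and turns the commanded pose from where the row before left it, along the tool's axes as they then stand; what a row does not reach is not made up. A row lasts 1/12 s, in which the tool goes at most 41.7 mm and 7.16 degrees, less where a joint would pass 70% of its speed; a pose out of reach is approached as far as the arm can. A call with a gripper value outside its range is refused whole. "fingers" is the opening in per cent of the stroke, from 0 (shut) to 100 (fully open), set as the call begins (left out, the last holds). The fingers move at their own pace and stop on an object; "squeeze" is the grip in N (left out, the last holds). Time passes only in rows, so rows that do not move let the fingers close. It gives the time, the measured TCP pose, the force, the opening and the grip force at its end, in the units of the state.
- r.read_state(): the state, without advancing time (a new reading comes with each control period).
- r.camera(name): name is "scene" or "top"; returns the picture (400x640x3 uint8, red, green, blue); there is no depth.
- r.camera_info(name): a dict with "fx", "fy", "cx", "cy" (pixels), "origin" and "attitude" of the camera in the world. Camera axes: x right, y up, looking along -z (the intrinsics and any distortion apply to the point x, -y, -z); pixel columns grow to the right and rows downward; lengths in m; the calibration is good to about 2 mm. A picture is of the moment at which its call begins. camera_info takes no time and is no camera call.
- r.close_job(): hands the job in; it is judged then, once.
The state is a dict: "time": time; "joint_positions": joint angles; "joint_vel": joint speeds; "joint_torque": joint torques, N m; "ee_pos": TCP position; "eef_rot": TCP orientation; "ft_force": force on the tool from outside, world axes, zero at the start; "torque": the same for the moment, N m; "width": finger opening in m; "grip_force": force on a finger pad.
Only numpy, scipy, OpenCV 4.12 (cv2) and the standard library are available. Lean on these libraries where they do the work, as an engineer would, in place of code of your own. Each camera call takes 0.05 s, during which the arm holds its last target. There are 200 camera calls.

## Working session

There is one attempt and no reset: what is moved stays moved. The work goes in short steps, Python scripts to look and compute and a tool call to move; the robot and the scene stay as the last step left them, time stands still between calls to the robot, and variables do not carry over. Pictures are saved under pics/ and viewed, at most 10 in all, crops included, and the job is handed in when it is done.

Besides the shell and the picture viewer there is one more tool, called after "Request:" in YAML: its name, and indented under it one key for each argument. arm_command: Moves the arm, as the interface text tells. Its arguments: {"type":"object","properties":{"moves":{"type":"array"},"fingers":{"type":"number"},"squeeze":{"type":"number"}},"required":["moves"]}

```bash
ls; mkdir -p pics
python3 - <<'E'
from bench import r
import cv2
for n in("scene","top"):
    cv2.imwrite(f"pics/{n}0.png",r.camera(n)[:,:,::-1]); print(r.camera_info(n))
s=r.read_state();print(s)
E
```

```text
pics
{'fx': 378.1719755268396, 'fy': 378.1719755268396, 'cx': 317.6358102361364, 'cy': 199.37737322475675, 'origin': array([1.12230999, 0.74987669, 1.31884691]), 'attitude': array([0.11201031, 0.29866197, 0.89471686, 0.31262832])}
{'fx': 383.5191865200055, 'fy': 383.5191865200055, 'cx': 321.8326104691241, 'cy': 200.31873652801997, 'origin': array([0.44287446, 0.06400938, 1.69819647]), 'attitude': array([-0.03751714,  0.02380816,  0.71362021, -0.69912219])}
{'time': 0.1, 'joint_positions': array([-1.31261527,  0.33282214, -0.06472475,  1.46081821,  0.02158129,
        1.34987004, -0.08848728]), 'joint_vel': array([-1.57334211e-03, -1.41756160e-03, -2.16366894e-04, -2.44452218e-03,
       -6.13463071e-05, -4.29040897e-04, -2.55757817e-03]), 'joint_torque': array([ 5.84507761e-04, -6.24540067e+01,  2.40722846e-02, -3.90714705e+01,
       -6.14798558e-02,  3.66327306e-02,  9.04513627e-05]), 'ee_pos': array([0.17308358, 0.60022185, 0.22184381]), 'eef_rot': array([ 1.39904835e-01,  9.90164766e-01, -6.07340349e-04, -7.27173688e-05]), 'ft_force': array([-0.22552521, -0.87129256, -0.56910714]), 'torque': array([ 0.09422413, -0.05485036, -0.00644821]), 'grip_force': 0.0, 'width': 0.0870022417044747}
```

View pics/scene0.png

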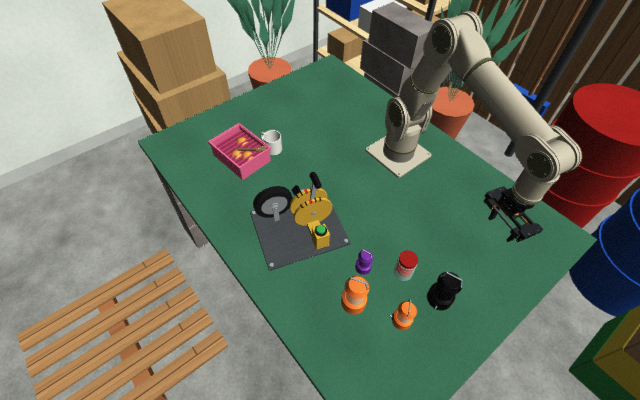

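View pics/top0.png

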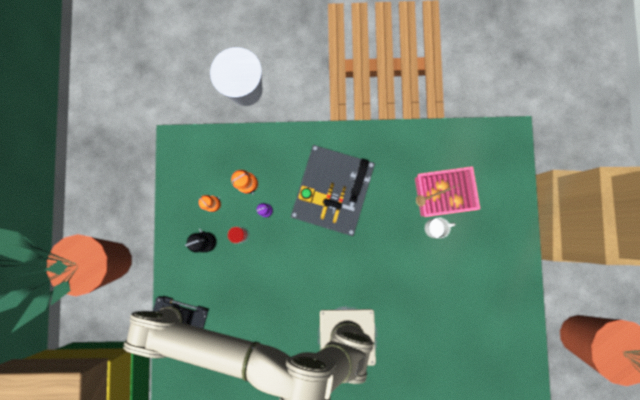

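The scene picture shows the brake stand at about (305,220), with its black T handle at (316,180) and green button at (321,230). In the top picture the stand is at (332,190), the button at (306,193) and the handle at about (335,203). Next: one close crop of both views, plus measurements.

```bash
cat > h.py <<'E'
import numpy as np, cv2
from scipy.spatial.transform import Rotation as R
from bench import r
def ray(n,uv):
    i=r.camera_info(n); u,v=uv
    d=np.array([(u-i['cx'])/i['fx'],-(v-i['cy'])/i['fy'],-1])
    return i['origin'],R.from_quat(i['attitude']).apply(d)
def onz(n,uv,z):
    o,d=ray(n,uv); return o+d*(z-o[2])/d[2]
def proj(n,p):
    i=r.camera_info(n); c=R.from_quat(i['attitude']).inv().apply(np.atleast_2d(p)-i['origin'])
    return np.c_[i['cx']-i['fx']*c[:,0]/c[:,2], i['cy']+i['fy']*c[:,1]/c[:,2]]
def tri(a,b):
    (o1,d1),(o2,d2)=ray("scene",a),ray("top",b)
    s=np.linalg.lstsq(np.c_[d1,-d2],o2-o1,rcond=None)[0]
    p,q=o1+s[0]*d1,o2+s[1]*d2; return (p+q)/2,np.linalg.norm(p-q)
E
python3 - <<'E'
from h import *
S=cv2.imread("pics/scene0.png");T=cv2.imread("pics/top0.png")
cS=cv2.resize(S[160:280,240:360],(400,400),interpolation=2);cT=cv2.resize(T[140:240,285:385],(400,400),interpolation=2)
cv2.imwrite("pics/crop.png",np.hstack([cS,cT]))
# button
g={}
for n,I,(x0,y0,x1,y1) in(("scene",S,(310,220,335,245)),("top",T,(295,182,316,203))):
    b,gg,rr=[I[y0:y1,x0:x1,k].astype(int) for k in range(3)]
    m=(gg>120)&(rr<100)&(gg-b>50)
    ys,xs=np.nonzero(m); g[n]=(xs.mean()+x0,ys.mean()+y0); print(n,g[n],m.sum(),onz(n,g[n],.112))
print(tri(g['scene'],g['top']))
# plate from top: not-green, convex hull around
for n,I,(x0,y0,x1,y1) in(("top",T,(285,138,385,242)),):
    c=I[y0:y1,x0:x1].astype(int); m=((c[:,:,1]-c[:,:,2])<25).astype(np.uint8)
    m=cv2.morphologyEx(m,cv2.MORPH_OPEN,np.ones((3,3)))
    k=max(cv2.findContours(m,0,2)[0],key=cv2.contourArea)
    box=cv2.boxPoints(cv2.minAreaRect(k))+[x0,y0]
    P=np.array([onz(n,p,.012) for p in box]);print(box,P,np.linalg.norm(np.diff(P,axis=0),axis=1))
E
```

```text
scene (np.float64(320.6078431372549), np.float64(228.8235294117647)) 51 [0.61444099 0.16220541 0.112     ]
top (np.float64(305.89230769230767), np.float64(192.8)) 65 [0.61399066 0.1591747  0.112     ]
(array([0.61369823, 0.15998668, 0.10874603]), np.float64(0.0017814576407328877))
[[290.30831909 216.7911911 ]
 [312.45252991 143.43850136]
 [374.75563049 162.24698639]
 [352.61141968 235.59967804]] [[ 0.52002944  0.23558347  0.012     ]
 [ 0.84615755  0.13223707  0.012     ]
 [ 0.75448254 -0.14300804  0.012     ]
 [ 0.43219683 -0.03623061  0.012     ]] [0.34211113 0.29011063 0.33951362]
```

View pics/crop.png

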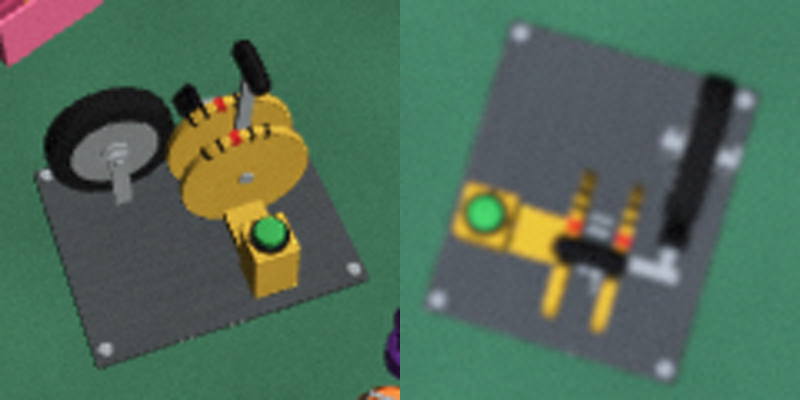

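The crop shows the handle at scene px (316,180) and top px (332,204). There is one green button, at (320.6,229) and (306,193). The red marks are at about scene (311,201), and a small black brake shoe at scene (296,190) is not the lever. No other button or lever competes with these. Plate size checks out (342 x 290 mm). Next I fit the stand and the lever angle.

```bash
cat >> h.py <<'E'
W=np.array([[.52003,.23558],[.84616,.13224],[.75448,-.14301],[.43220,-.03623],[.6138,.1600]])
L=np.array([[-.11,.165],[.23,.165],[.23,-.125],[-.11,-.125],[.004,.12]])
wt=np.array([1,1,1,1,2.])[:,None]
wm=(W*wt).sum(0)/wt.sum();lm=(L*wt).sum(0)/wt.sum()
A=((L-lm)*wt).T@(W-wm); yaw=np.arctan2(A[0,1]-A[1,0],A[0,0]+A[1,1])
M=np.array([[np.cos(yaw),-np.sin(yaw)],[np.sin(yaw),np.cos(yaw)]]); O=wm-M@lm
def w(p): p=np.asarray(p,float); return np.r_[O+M@p[:2],p[2]]
def loc(p): return np.r_[M.T@(np.asarray(p)[:2]-O),p[2]]
def handle(q,rad=.16): a=q-.6; return w([rad*np.sin(a),0,.095+rad*np.cos(a)])
def dark(n,I,c,h=14):
    x0,y0=int(c[0])-h,int(c[1])-h
    m=(I[y0:y0+2*h,x0:x0+2*h].max(2)<45).astype(np.uint8)
    k,l,s,ce=cv2.connectedComponentsWithStats(m)
    j=min((j for j in range(1,k) if s[j,4]>8),key=lambda j:np.hypot(*(ce[j]-h)))
    return ce[j]+[x0,y0],s[j,4]
E
python3 - <<'E'
from h import *
print("yaw",yaw,"O",O,"res mm",((O+(M@L.T).T-W)*1000).round(1).tolist())
S=cv2.imread("pics/scene0.png");T=cv2.imread("pics/top0.png")
a,na=dark("scene",S,(315,180));b,nb=dark("top",T,(332.5,204));print(a,na,b,nb)
p,e=tri(a,b);print("handle",p,e,"local",loc(p))
for q in(0,.25,.5,.75,1): print(q,proj("scene",handle(q)),proj("top",handle(q)),handle(q))
s=r.read_state();Rm=R.from_quat(s['eef_rot']).as_matrix();print(Rm.round(3),s['ee_pos'])
print("wheel",proj("top",w([.135,-.075,.175])))
E
```

```text
yaw -0.3134974578501356 O [0.57431222 0.04677611] res mm [[0.5, 2.1], [-2.2, 0.6], [0.1, -0.1], [-1.1, -2.0], [1.3, -0.3]]
[314.81553398 179.54368932] 103 [332.41772152 203.18987342] 79
handle [0.55649988 0.05148037 0.25517598] 0.001234136418241903 local [-0.01839491 -0.00101812  0.25517598]
0 [[332.52154983 179.50916936]] [[326.60434757 221.73863594]] [0.48837266 0.0746367  0.2270537 ]
0.25 [[323.90925833 178.85284607]] [[329.26746027 212.62204672]] [0.52212258 0.06369537 0.24529963]
0.5 [[314.12720835 180.06902849]] [[332.23237971 202.64197023]] [0.5591174  0.05170209 0.25420067]
0.75 [[303.90349129 183.12535762]] [[335.25875476 192.60925248]] [0.59705696 0.03940253 0.25320337]
1 [[294.04362143 187.81074004]] [[338.09919246 183.34279496]] [0.63358236 0.02756143 0.24236976]
[[-0.961  0.277 -0.   ]
 [ 0.277  0.961 -0.001]
 [-0.    -0.001 -1.   ]] [0.17308358 0.60022185 0.22184381]
wheel [[360.89140676 173.61481968]]
```

Lever is in notch 2: measured handle at local x -18 mm, z 255 mm, against model -16 mm, 254 mm. The tool is already nearly aligned with the stand. I'll lift, then travel with the fingers shut to the off side of the handle.

Request:
arm_command:
  moves: [0, 0, -3, 0, 0, 0, -3, 0, -2.9, -2.6, 0, 0, -2.9, -2.6, 0, 0, -2.9, -2.6, 0, 0, -2.9, -2.6, 0, 0, -2.9, -2.6, 0, 0, -2.9, -2.6, 0, 0, -2.9, -2.6, 0, 0, -2.9, -2.6, 0, 0, -2.9, -2.6, 0, 0, -2.9, -2.6, 0, 0]
  fingers: 0
  squeeze: 20

```text
time: 1.1
ee_pos: [0.3803, 0.2684, 0.2824]
eef_rot: [0.14, 0.99, 0.0, -0.0]
ft_force: [0.9, 0.4, 0.1]
width: 0.0151
grip_force: 0.0
```

Request:
arm_command:
  moves: [-2.9, -2.6, 0, 0, -2.9, -2.6, 0, 0, -2.9, -2.6, 0, 0, -2.9, -2.6, 0, 0, 0, 0, 0, 0, 0, 0, 0, 0]

```text
time: 1.6
ee_pos: [0.4631, 0.1361, 0.2823]
eef_rot: [0.142, 0.99, -0.0, -0.0]
ft_force: [-0.4, 0.6, 0.1]
width: 0.0004
grip_force: 0.0
```

```bash
cat > st.py <<'E'
from h import *
s=r.read_state();Rm=R.from_quat(s['eef_rot']).as_matrix()
print("t",s['time'],"local mm",(loc(s['ee_pos'])*1000).round(1),"tool x angle vs stand x deg",np.degrees(np.arctan2(Rm[1,0],Rm[0,0])-yaw).round(1),"zaxis",Rm[:,2].round(3))
print("j",s['joint_positions'].round(2),"F",s['ft_force'].round(1),"w",round(s['width'],3))
E
python3 st.py
```

```text
t 1.6 local mm [-133.4   50.7  282.3] tool x angle vs stand x deg 181.6 zaxis [-0. -0. -1.]
j [-0.78 -0.03  0.39  1.75  0.01  1.42  0.9 ] F [-0.4  0.6  0.1] w 0.0
```

Request:
arm_command:
  moves: [0, 0, 0, 7, 0, 0, 0, 7, 0, 0, 0, 7, 0, 0, 0, 7, 0, 0, 0, 7, 0, 0, 0, 7, 0, 0, 0, 7, 0, 0, 0, 7, 0, 0, 0, 7, 0, 0, 0, 7, 0, 0, 0, 7, 0, 0, 0, 7]

```text
time: 2.6
ee_pos: [0.4617, 0.1397, 0.2823]
eef_rot: [0.768, 0.641, -0.0, -0.0]
ft_force: [-0.0, -0.5, -0.1]
width: 0.0006
grip_force: 0.0
```

Request:
arm_command:
  moves: [0, 0, 0, 7, 0, 0, 0, 0.6, 0, 0, 0, 0]

```text
time: 2.85
ee_pos: [0.4619, 0.1392, 0.2824]
eef_rot: [0.806, 0.592, -0.0, -0.0]
ft_force: [0.6, 0.2, -0.2]
width: 0.0004
grip_force: 0.0
```

```bash
python3 st.py
```

```text
t 2.85 local mm [-135.4   53.3  282.4] tool x angle vs stand x deg 90.5 zaxis [-0.  0. -1.]
j [-0.76 -0.03  0.36  1.75  0.01  1.42 -0.7 ] F [ 0.6  0.2 -0.2] w 0.0
```

Request:
arm_command:
  moves: [-2.7, 2, 0, 0, -2.6, 2, 0, 0, 0, 2, 1.5, 0, 0, 0, 1.5, 0, 0, 0, 1.4, 0, 0, 0, 0, 0, 0, 0, 0, 0]

```text
time: 3.43
ee_pos: [0.503, 0.07, 0.2383]
eef_rot: [0.806, 0.591, -0.001, -0.0]
ft_force: [-0.2, 0.1, -0.2]
width: 0.0003
grip_force: 0.0
```

```bash
python3 st.py
```

```text
t 3.4333 local mm [-7.500e+01  1.000e-01  2.383e+02] tool x angle vs stand x deg 90.5 zaxis [-0.001 -0.    -1.   ]
j [-0.67  0.05  0.46  1.76 -0.02  1.33 -0.51] F [-0.2  0.1 -0.2] w 0.0
```

Request:
arm_command:
  moves: [0, 1, 0, 0, 0, 1, 0, 0, 0, 1, 0, 0, 0, 0.5, 0, 0, 0, 0.5, 0, 0, 0, 0.5, 0, 0, 0, 0, 0, 0]

```text
time: 4.02
ee_pos: [0.5467, 0.056, 0.2386]
eef_rot: [0.807, 0.59, -0.0, -0.0]
ft_force: [-5.4, 1.9, 3.5]
width: 0.001
grip_force: 2.7
```

```bash
python3 st.py
python3 - <<'E'
from h import *
I=r.camera("scene")[:,:,::-1];T=r.camera("top")[:,:,::-1]
cv2.imwrite("pics/p1.png",np.hstack([cv2.resize(I[150:270,240:360],(400,400),interpolation=2),cv2.resize(T[140:240,285:385],(400,400),interpolation=2)]))
E
```

```text
t 4.0167 local mm [-29.1   0.3 238.6] tool x angle vs stand x deg 90.3 zaxis [-0.001  0.    -1.   ]
j [-0.62  0.16  0.49  1.66 -0.08  1.34 -0.43] F [-5.4  1.9  3.5] w 0.001
```

View pics/p1.png

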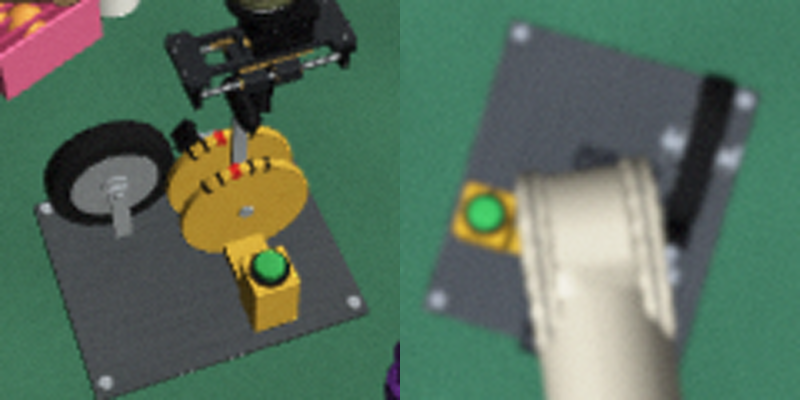

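The tool is pushing the handle with about 6 N, and the shaft shows at scene px (311,193), just short of the red mark. I'll measure the lever angle from the grey shaft, calibrating on the first picture (0.50).

```bash
cat > lev.py <<'E'
from h import *
from scipy.optimize import minimize_scalar
def shaft(I):
    # centroid of light grey pixels in the band above the discs
    x0,y0,x1,y1=292,182,330,205
    c=I[y0:y1,x0:x1].astype(int); hsv=c.max(2)-c.min(2)
    m=((hsv<30)&(c.max(2)>85)).astype(np.uint8)
    k,l,s,ce=cv2.connectedComponentsWithStats(m)
    out=[]
    for j in range(1,k):
        if s[j,4]<8: continue
        uv=ce[j]+[x0,y0]
        o,d=ray("scene",uv); n=np.r_[M[:,1],0]          # cut with the lever's swing plane y=0
        t=((np.r_[O,0]-o)@n)/(d@n); p=loc(o+t*d)
        out.append((uv.round(1),s[j,4],p.round(4),round(.6+np.arctan2(p[0],p[2]-.095),3)))
    return out
if __name__=="__main__":
    import sys
    if len(sys.argv)>1: I=cv2.imread(sys.argv[1])
    else: I=r.camera("scene")[:,:,::-1]
    for a in shaft(I): print(a)
E
python3 lev.py pics/scene0.png; echo; python3 lev.py
```

```text
(array([313.1, 192.2]), np.int32(43), array([-0.0121, -0.    ,  0.1837]), np.float64(0.464))

(array([311.4, 193.2]), np.int32(40), array([-0.0055, -0.    ,  0.1803]), np.float64(0.535))
```

Request:
arm_command:
  moves: [0, 0.5, 0, 0, 0, 0.5, 0, 0, 0, 0.5, 0, 0, 0, 0.5, 0, 0, 0, 0.4, 0, 0, 0, 0, 0, 0, 0, 0, 0, 0]

```text
time: 4.75
ee_pos: [0.5693, 0.0488, 0.2385]
eef_rot: [0.807, 0.59, -0.0, -0.0]
ft_force: [-4.2, 2.5, 1.7]
width: 0.0004
grip_force: 2.0
```

```bash
python3 st.py; python3 lev.py
```

```text
t 4.75 local mm [ -5.4   0.4 238.5] tool x angle vs stand x deg 90.3 zaxis [-0.  0. -1.]
j [-0.6   0.21  0.51  1.61 -0.11  1.35 -0.39] F [-4.2  2.5  1.7] w 0.0
(array([300.9, 189.8]), np.int32(9), array([ 0.0363, -0.    ,  0.2197]), np.float64(0.884))
(array([308.2, 194.8]), np.int32(32), array([ 0.0075, -0.    ,  0.1762]), np.float64(0.692))
```

Request:
arm_command:
  moves: [0, 0.3, 0, 0, 0, 0.3, 0, 0, 0, 0.1, 0, 0, 0, 0, 0, 0, 0, 0, 0, 0]

```text
time: 5.22
ee_pos: [0.5754, 0.0468, 0.2382]
eef_rot: [0.807, 0.59, -0.0, -0.0]
ft_force: [-4.8, 3.1, 0.0]
width: 0.0004
grip_force: 2.6
```

```bash
python3 st.py; python3 lev.py
```

```text
t 5.2167 local mm [  1.1   0.3 238.2] tool x angle vs stand x deg 90.3 zaxis [-0.001  0.    -1.   ]
j [-0.59  0.23  0.51  1.59 -0.11  1.35 -0.38] F [-4.8  3.1  0. ] w 0.0
(array([307.4, 195.5]), np.int32(33), array([ 0.0109, -0.    ,  0.1739]), np.float64(0.737))
```

Request:
arm_command:
  moves: [0, 0.3, 0, 0, 0, 0, 0, 0, 0, 0, 0, 0, 0, -0.5, 0, 0, 0, -0.5, 0, 0, 0, -1, 0, 0, 0, -1, 0, 0, 0, -1.5, 0, 0, 0, 0, 0, 0, 0, 0, 0, 0]

```text
time: 6.1
ee_pos: [0.5354, 0.0596, 0.239]
eef_rot: [0.807, 0.59, 0.001, -0.0]
ft_force: [0.3, -0.4, 0.6]
width: 0.0002
grip_force: 0.0
```

```bash
python3 st.py; python3 lev.py;python3 - <<'E'
from h import *
I=r.camera("scene")[:,:,::-1]
cv2.imwrite("pics/p2.png",cv2.resize(I[150:270,240:360],(480,480),interpolation=2))
E
```

```text
t 6.1 local mm [-4.09e+01  2.00e-01  2.39e+02] tool x angle vs stand x deg 90.3 zaxis [ 0.001  0.001 -1.   ]
j [-0.64  0.13  0.49  1.69 -0.06  1.34 -0.45] F [ 0.3 -0.4  0.6] w 0.0
(array([300.1, 190.3]), np.int32(9), array([0.0394, 0.    , 0.2177]), np.float64(0.911))
(array([307.7, 195.3]), np.int32(33), array([0.0097, 0.    , 0.1741]), np.float64(0.722))
```

View pics/p2.png

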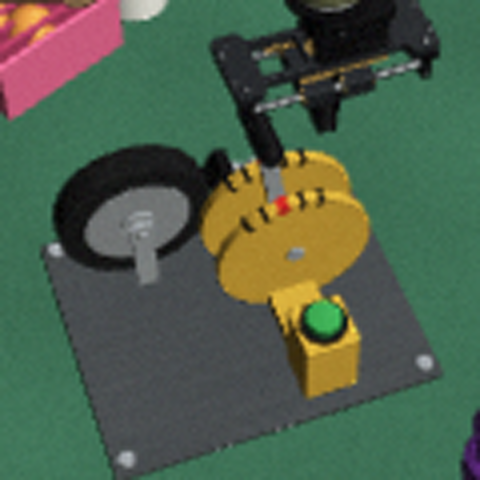

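The lever holds by itself at about 0.75, its shaft in line with the red mark at crop (283,205), with the tool clear of it. Now over to the button, wide of the handle.

Request:
arm_command:
  moves: [3, 0, -0.5, 0, 3, 0, 0, 0, 3, 0, 0, 0, 3, 0, 0, 0, 0, 2.2, 0, 0, 0, 2.3, 0, 0, 0, 0, 3, 0, 0, 0, 3, 0, 0, 0, 3, 0, 0, 0, 1.5, 0, 0, 0, 0, 0, 0, 0, 0, 0]

```text
time: 7.2
ee_pos: [0.6153, 0.1595, 0.1382]
eef_rot: [0.808, 0.59, -0.001, 0.0]
ft_force: [0.5, 0.5, 0.1]
width: 0.0004
grip_force: 0.0
```

```bash
python3 st.py; python3 lev.py;python3 - <<'E'
from h import *
I=r.camera("scene")[:,:,::-1]
cv2.imwrite("pics/p3.png",cv2.resize(I[150:270,260:380],(480,480),interpolation=2))
E
```

```text
t 7.2 local mm [  4.2 119.9 138.2] tool x angle vs stand x deg 90.3 zaxis [-0.001 -0.001 -1.   ]
j [-0.65  0.43  0.43  1.56 -0.19  1.2  -0.5 ] F [0.5 0.5 0.1] w 0.0
(array([322.2, 190.6]), np.int32(200), array([-0.0499, -0.    ,  0.1775]), np.float64(0.056))
(array([300.4, 190.1]), np.int32(8), array([0.0384, 0.    , 0.2185]), np.float64(0.901))
(array([307.4, 195.5]), np.int32(28), array([0.0109, 0.    , 0.1736]), np.float64(0.738))
```

View pics/p3.png

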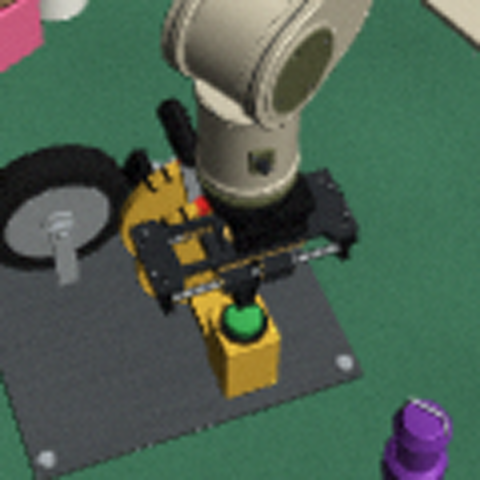

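The shut fingertips are over the button centre (crop 242,320), and the lever still stands in notch 3 with its handle clear of the wrist. Pressing now, with a hold.

Request:
arm_command:
  moves: [0, 0, 1.2, 0, 0, 0, 1, 0, 0, 0, 0.5, 0, 0, 0, 0.5, 0, 0, 0, 0.3, 0, 0, 0, 0, 0, 0, 0, 0, 0, 0, 0, 0, 0, 0, 0, 0, 0, 0, 0, 0, 0, 0, 0, 0, 0, 0, 0, 0, 0]

```text
time: 8.3
ee_pos: [0.6152, 0.1601, 0.1037]
eef_rot: [0.807, 0.59, 0.0, -0.0]
ft_force: [-2.3, 0.8, 5.0]
width: 0.0007
grip_force: 2.3
```

```bash
python3 st.py; python3 lev.py;python3 - <<'E'
from h import *
I=r.camera("scene")[:,:,::-1]
cv2.imwrite("pics/p4.png",cv2.resize(I[150:270,260:380],(480,480),interpolation=2))
E
```

```text
t 8.3 local mm [  3.9 120.4 103.7] tool x angle vs stand x deg 90.3 zaxis [ 0.  0. -1.]
j [-0.65  0.46  0.42  1.59 -0.2   1.13 -0.49] F [-2.3  0.8  5. ] w 0.001
(array([322. , 193.6]), np.int32(235), array([-0.0494,  0.    ,  0.1586]), np.float64(-0.061))
```

View pics/p4.png

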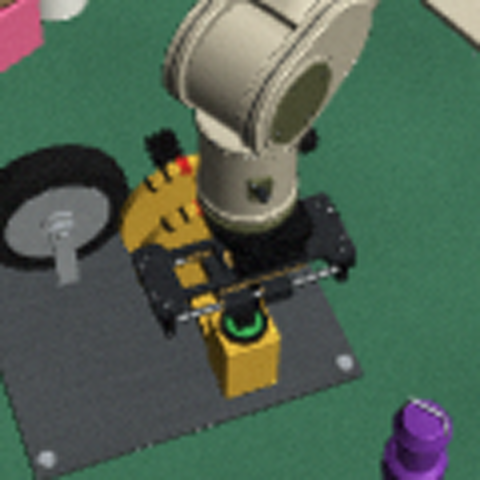

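The button is down about 8 mm. The lever has left the notch and its handle shows at crop (308,140), on the off side. I'll press a little further, hold, then lift.

Request:
arm_command:
  moves: [0, 0, 0.1, 0, 0, 0, 0, 0, 0, 0, 0, 0, 0, 0, 0, 0, 0, 0, 0, 0, 0, 0, 0, 0, 0, 0, 0, 0, 0, 0, 0, 0, 0, 0, 0, 0, 0, 0, 0, 0, 0, 0, 0, 0, 0, 0, 0, 0]

```text
time: 9.4
ee_pos: [0.6152, 0.16, 0.1025]
eef_rot: [0.807, 0.59, 0.0, -0.0]
ft_force: [-2.5, 2.4, 4.7]
width: 0.0006
grip_force: 2.4
```

Request:
arm_command:
  moves: [0, 0, -0.5, 0, 0, 0, -0.5, 0, 0, 0, -1, 0, 0, 0, -3, 0, 0, 0, -3, 0, 0, 0, -3, 0, 0, 0, -3, 0, 4, 0, 0, 0, 4, 0, 0, 0, 4, 0, 0, 0, 0, 0, 0, 0, 0, 0, 0, 0]

```text
time: 10.4
ee_pos: [0.6513, 0.2765, 0.2414]
eef_rot: [0.806, 0.591, -0.001, 0.0]
ft_force: [0.2, -0.5, -0.2]
width: 0.0008
grip_force: 0.0
```

```bash
python3 st.py; python3 lev.py;python3 - <<'E'
from h import *
I=r.camera("scene")[:,:,::-1]
cv2.imwrite("pics/p5.png",I)
try:
    a,n=dark("scene",I,proj("scene",handle(0))[0]);print(a,n,proj("scene",handle(0)))
except Exception as e: print(e)
S=cv2.imread("pics/scene0.png")
def cen(I):
    h=cv2.cvtColor(np.ascontiguousarray(I),cv2.COLOR_BGR2HSV);o=[]
    m=I[222:237,312:330].astype(int);g=(m[:,:,1]>120)&(m[:,:,2]<100)&(m[:,:,1]-m[:,:,0]>50)
    return g.sum(),np.argwhere(g).mean(0)
print(cen(S),cen(I))
E
```

```text
t 10.4 local mm [  2.4 242.2 241.4] tool x angle vs stand x deg 90.5 zaxis [-0.001 -0.001 -1.   ]
j [-0.73  0.53  0.41  1.19 -0.2   1.46 -0.65] F [ 0.2 -0.5 -0.2] w 0.001
(array([321.8, 193.2]), np.int32(22), array([-0.0484, -0.    ,  0.1616]), np.float64(-0.028))
min() iterable argument is empty
(np.int64(51), array([6.82352941, 8.60784314])) (np.int64(16), array([7.5   , 9.3125]))
```

View pics/p5.png

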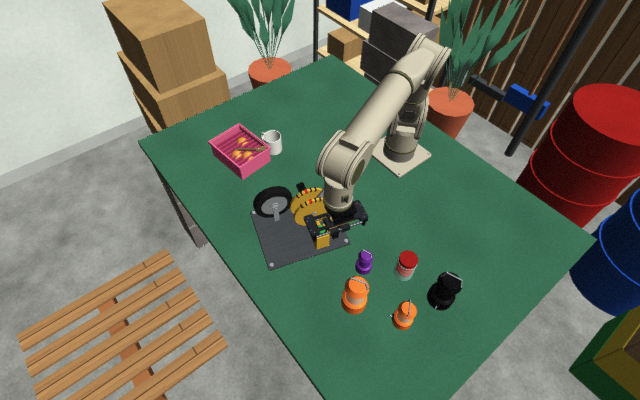

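The arm still hides the lever; the visible shaft reads about 0. I'll retreat for a clear look.

Request:
arm_command:
  moves: [0, 0, -3, 0, 0, 0, -3, 0, 3, -2.5, 0, 0, 3, -2.5, 0, 0, 3, -2.5, 0, 0, 3, -2.5, 0, 0, 3, -2.5, 0, 0, 3, -2.5, 0, 0, 0, 0, 0, 0, 0, 0, 0, 0]

```text
time: 11.33
ee_pos: [0.5624, 0.4923, 0.3026]
eef_rot: [0.807, 0.591, -0.0, 0.0]
ft_force: [-0.5, -0.4, 1.4]
width: 0.0004
grip_force: 0.0
```

```bash
python3 st.py; python3 lev.py;python3 - <<'E'
from h import *
I=r.camera("scene")[:,:,::-1];T=r.camera("top")[:,:,::-1]
cv2.imwrite("pics/p6.png",np.hstack([cv2.resize(I[160:280,240:360],(400,400),interpolation=2),cv2.resize(T[140:240,285:385],(400,400),interpolation=2)]))
a,n=dark("scene",I,proj("scene",handle(0))[0]);b,m=dark("top",T,proj("top",handle(0))[0]);p,e=tri(a,b);p=loc(p);print(p,e,.6+np.arctan2(p[0],p[2]-.095))
E
```

```text
t 11.3333 local mm [-148.7  420.2  302.6] tool x angle vs stand x deg 90.4 zaxis [-0. -0. -1.]
j [-0.97  0.63  0.37  0.92 -0.21  1.63 -0.98] F [-0.5 -0.4  1.4] w 0.0
(array([324.7, 190.2]), np.int32(53), array([-0.0601, -0.    ,  0.1755]), np.float64(-0.041))
[-9.17396806e-02  1.08185515e-04  2.26729530e-01] 0.0009812464934494077 -0.008322309042445353
```

View pics/p6.png

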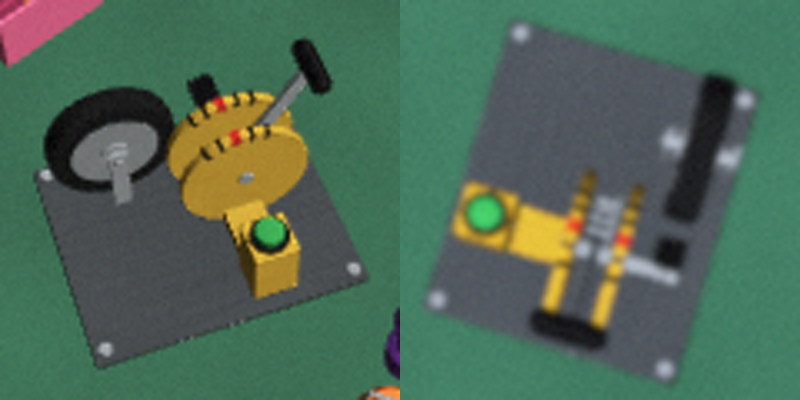

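The lever is fully off (measured angle about -0.01), with its handle at scene crop (310,65). The button is back up at crop (268,232), and the arm is clear.

```bash
python3 -c "
from bench import r
print(r.close_job())"
```

```text
the job is handed in; nothing more can be done
None
```

The brake test was done as asked and the job handed in at about 11 s: the lever held by itself in the red third notch, sprang fully back to off when the button was pressed and held, and the button came up again; the lantern, jar, mug and basket were not touched.

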